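# Peel the stuck cover off the clamped plaster mould

## Robot

A 7-joint arm with a two-finger parallel gripper is mounted at the origin on the work surface. World frame = base frame: x ahead of the robot, y to its left, z up, the work surface at z = 0. Lengths are in m, angles in rad, forces in N, time in s.
With the tool pointing down it reaches from about 0.35 to 0.9 m from the base axis. Payload 19.9 kg.
Tool frame: the origin (TCP) lies between the finger pads, 19 mm behind the fingertips; this is the grasp point; z points along the fingers, y is the line along which they close (so a half turn about z gives the same grasp; the last joint's range is limited). The gripper opens to 85 mm and grips with 20 to 120 N. Pads are 22 mm wide; open, the fingers measure 114 mm over their backs; the gripper's body (76 mm by 85 mm) begins 54 mm behind the grasp point. The pads swing forward as they close: fully open they stand 13 mm farther back than shut.
Start: joints at [-1.192, 0.417, -0.01, 1.614, 0.005, 1.111, -0.053], TCP at [0.255, 0.57, 0.25] pointing down, gripper open.
Joint ranges: [-2.81, 2.81], [-0.39, 2.02], [-1.27, 1.25], [0.06, 2.57], [-1.19, 4.33], [0.19, 2], [-2.82, 2.82]. Speed limits (rad/s): [1.89, 1.89, 2.39, 2.39, 3.01, 3.01, 3.01].

## Interface

Orientations are given as a unit quaternion [w, x, y, z].
In Python, from workcell import r, eyes, finder gives the robot as it stands.
- The arm moves only by the tool drive_tool, never from a script. Its argument "targets" is a list of rows, each a list of 3 entries, a list of its own where there are three numbers: the shift along the tool's x, y, z in mm, then the turn, a rotation vector about the tool's x, y, z in degrees, then the closure, from -1 (fully open) to 1 (shut). A call has exactly 8 rows; each row shifts and turns the commanded pose from where the row before left it, along the tool's axes as they then stand; what a row does not reach is not made up. A row lasts 1/10 s, in which the tool goes at most 50 mm and 8.59 degrees, less where a joint would pass 70% of its speed; a pose out of reach is approached as far as the arm can. A call with a gripper value outside its range is refused whole. The fingers move at their own pace and stop on an object; "newtons" is the grip in N (left out, the last holds). Time passes only in rows, so rows that do not move let the fingers close, or fill a call up. It gives the time, the measured TCP pose, the force, the opening and the grip force at its end, in the units of the state.
- r.state(): the state, without advancing time (a new reading comes with each control period).
- eyes.camera(name): name is "side" or "top" or "wrist"; returns the picture (384x512x3 uint8, red, green, blue); there is no depth.
- eyes.get_calibration(name): a dict with "fx", "fy", "cx", "cy" (pixels), "xyz" and "attitude" of the camera in the world; the wrist camera has in their place "tool_from_camera" (4x4, takes a point from camera to tool coordinates, whose origin is the TCP and whose axes are the flange's). Camera axes: x right, y up, looking along -z (the intrinsics and any distortion apply to the point x, -y, -z); pixel columns grow to the right and rows downward; lengths in m; the calibration is good to about 2 mm. A picture is of the moment at which its call begins: read the wrist's pose just before it. get_calibration takes no time and is no camera call.
- r.job_done(): hands the job in; it is judged then, once.
Trained networks look in the newest picture that a camera, given by its name, has taken for a name from the list of things; names that differ only in an ending like _2 or _b are one class to them, and where a whole thing is asked for, a point or a joint stands for the part that bears it (a point fixed in the world has none). Each returns a list of dicts, best first, with "confidence" (0 to 1); they miss things now and then, are a little off and sometimes report something else, mostly with a low value. They report only what shows in the picture. A call takes as long as a camera call. They do not tell look-alikes from the thing itself.
- finder.outline_of(name, camera): "mask" (384x512 bool, what is visible of it) and "box" ([left, top, width, height] in pixels, round what is visible of it).
- finder.mark_of(name, camera): "at" ([column, row] in pixels: a listed point, or the origin of a listed thing).
The state is a dict: "t": time; "joints": joint angles; "joint_velocities": joint speeds; "tau": joint torques, N m; "ee_pos": TCP position; "orientation": TCP orientation; "force": force on the tool from outside, world axes, zero at the start; "torque": the same for the moment, N m; "opening": opening from 0.0 (shut) to 1.0 (fully open); "grasp_force": force on a finger pad.
Only numpy, scipy, OpenCV 4.12 (cv2) and the standard library are available. Lean on these libraries where they do the work, as an engineer would, in place of code of your own. Each camera call takes 0.05 s, during which the arm holds its last target. There are 200 camera calls.

## Task

Wind the crank of the clamp clockwise (seen from above) until its pad presses firmly on the ledge of the plaster mould, then peel the stuck plastic cover off the mould by lifting it at the corner with the upright lug, tilting the cover clearly (10 degrees or more) while the corner diagonally across is still down on the mould. Carry the cover to the empty white board and finish while still holding it there in the gripper, still, with the middle of the cover over the board and at least 20 cm above the bench. Leave the mould clamped where it is, and do not disturb the tub, the star cutter or the jar.

Things in the scene. Friction and masses are not known exactly. Their poses are not given: they have to be found in the camera images.
- clamp_crank (a joint): Clamp crank, rad: 0 fully up, grows clockwise seen from above, stop at 9.42 (1.5 turns); starts at 0 to 4.2, stays where left (stiff, about 1.5 N at the knob). The crank keeps its height; the screw goes down 1.91 mm per rad. The pad meets the ledge at about 6.3; then its 3 N/mm spring is compressed, to about 18 N at the stop. 8.2 to the stop is firm.
- crank_axis (a point): Point on the vertical axis of the crank, at half the height of the knob (about 156 mm above the bench). The knob runs round this point on a level circle of radius 60 mm.
- knob_mid (a point): Middle of the crank's upright black round knob, 22 mm in diameter, 50 mm high (131 to 181 mm above the bench), freely spinning about its own vertical axis. The crank's hub and arm lie below 132 mm.
- clamp_pad: Round rubber pad, 26 mm in diameter, at the lower end of the screw; origin at the centre of its underside. It starts 4 to 12 mm above the ledge.
- fixture: Fixed plywood board 200 x 340 x 18 mm with a grey clamp post and arm (45 mm wide, top 115 mm above the bench) at its +y end. Origin on its underside; the board spans x -100 to 100, y -140 to 200 mm, the post is at y 165, the arm reaches from there to y 55, the crank axis is at x 0, y 87.
- mould: Loose white plaster press mould on the board: block 114 (x) x 144 (y) x 40 mm high, with a clamping ledge 76 mm wide and 20 mm high running on from its +y end (y 72 to 150 mm); about 0.7 kg. Eight small sprung rubber buttons in its sides grip the cover's skirt; unclamped, it tips up with the cover. Origin at the centre of the block's underside, 18 mm above the bench.
- cover: Grey formed plastic cover nested over the mould, stuck on by sprung rubber buttons that drag on its skirt (4 to 9 N at the lug to peel it) until the skirt is clear. Plate 128 (x) x 158 (y) x 4 mm, skirt reaching 9 mm down round the mould with 4 mm clearance; about 0.12 kg. Origin at the centre of the plate's underside, 58 mm above the bench at the start; x, y axes as the mould's.
- cover_lug (a point): Grip point in the cover's upright lug, a fin 10 mm thick, 32 long, 34 high on the cover's corner -x, -y, lying in line with the diagonal to the corner across: at 51 deg (0.890 rad) from the cover's x towards its y. Point on the fin's mid-plane at cover x -51.4, y -63.5, z 26 mm: 12 mm below the fin's top, 22 above the plate, 84 above the bench at the start.
- cover_far_corner (a point): The corner of the cover diagonally across from the lug, on the plate's underside: cover x +58, y +73, z 0 mm. Peeling tilts the cover about this corner; the lug hardly swivels in a firm grip, so the hand must tilt along with it.
- mould_far_corner (a point): The point of the mould's top on which cover_far_corner lies at the start: mould x +58, y +73, z +40 mm.
- ware_board: Empty white board lying on the bench to the robot's right, 280 x 220 x 12 mm, fixed; origin at the centre of its underside.
- tub: Bystander: open white plastic tub, 90 mm in diameter, 70 mm high; origin at the centre of its underside.
- cutter: Bystander: star-shaped steel cutter, 84 mm across, 22 mm high; origin at the centre of its underside.
- jar: Bystander: closed glass jar, 56 mm in diameter, 90 mm high; origin at the centre of its underside.
There are look-alikes about, which are no part of the job. What is shaped like the cover but green is not meant.

How it is judged:
On the way, in this order (a step that is already met when the one before it is completed fails the run):
1. the clamp pad presses firmly on the mould's ledge, the cover still on (contact force between clamp_pad and mould above 7 N and angle between cover's own z axis and vertical below 0.05 rad), for 0.2 s.
2. the lug corner is lifted while the corner across from it is still down on the mould (contact force between clamp_pad and mould above 7 N and angle between cover's own z axis and vertical above 0.1 rad and distance between cover_far_corner and mould_far_corner below 0.014 m and contact force between the fingers and cover above 0.5 N), for 0.05 s.
At the end, for the whole second after the job is handed in: Cover held by its lug (TCP within 45 mm, over 1 N), still, origin over 190 mm above the bench, within 130 mm of the white board's centre, off mould and fixture; pad presses the mould with over 7 N; mould level, moved under 12 mm; bystanders moved under 30 mm (contact force between clamp_pad and mould above 7 N and contact force between the fingers and cover above 1 N and distance between the grasp point and cover_lug below 0.045 m and height (world z) of cover above 0.19 m and horizontal distance between cover and ware_board below 0.13 m and linear speed of cover below 0.05 m/s and contact force between cover and mould below 0.1 N and contact force between cover and fixture below 0.1 N and distance of mould from where it was at the start of the episode below 0.012 m and angle between mould's own z axis and vertical below 0.05 rad and distance of each of tub, cutter, jar from where it was at the start of the episode below 0.03 m); the arm keeps its last pose, push and grip.
It fails at once if the mould is lifted, tipped or dragged (distance of mould from where it was at the start of the episode above 0.02 m or angle between mould's own z axis and vertical above 0.12 rad).
It fails at once if a bystander is disturbed (distance of any of tub, cutter, jar from where it was at the start of the episode above 0.03 m).
It also fails if it takes over 64 s, if anything falls off the work surface, if the arm or the gripper's body presses on something with over 40 N, if the wrist force passes 120 N, or if a joint passes its speed limit or range.

## Working session

There is one attempt and no reset: what is moved stays moved. The work goes in short steps, Python scripts to look and compute and a tool call to move; the robot and the scene stay as the last step left them, time stands still between calls to the robot, and variables do not carry over. Pictures are saved under pics/ and viewed, at most 10 in all, crops included, and the job is handed in when it is done.

Besides the shell and the picture viewer there is one more tool, called as name(argument=value, ...) on one line, values as JSON. drive_tool: Moves the arm, as the interface text tells. Its arguments: {"type":"object","properties":{"targets":{"type":"array","items":{"type":"array"}},"newtons":{"type":"number"}},"required":["targets"]}

```bash
ls; mkdir -p pics
cat > h.py <<'E'
import numpy as np,cv2
from scipy.spatial.transform import Rotation as R
from workcell import r,eyes,finder
def q2R(q): return R.from_quat([q[1],q[2],q[3],q[0]]).as_matrix()
def cam(name):
    c=eyes.get_calibration(name)
    if name=="wrist":
        s=r.state();T=np.eye(4);T[:3,:3]=q2R(s["orientation"]);T[:3,3]=s["ee_pos"]
        T=T@np.array(c["tool_from_camera"])
        return c,T[:3,:3],T[:3,3]
    a=np.array(c["attitude"],float)
    M=a if a.shape==(3,3) else q2R(a)
    return c,M,np.array(c["xyz"],float)
def ray(C,px):
    c,M,o=C
    d=M@np.array([(px[0]-c["cx"])/c["fx"],-(px[1]-c["cy"])/c["fy"],-1]);return o,d/np.linalg.norm(d)
def atz(C,px,z):
    o,d=ray(C,px);return o+d*(z-o[2])/d[2]
def tri(L):
    A=np.zeros((3,3));b=np.zeros(3)
    for o,d in L:
        P=np.eye(3)-np.outer(d,d);A+=P;b+=P@o
    p=np.linalg.solve(A,b);return p,[np.linalg.norm((np.eye(3)-np.outer(d,d))@(p-o)) for o,d in L]
def proj(C,p):
    c,M,o=C;v=M.T@(np.array(p)-o);return [c["cx"]+c["fx"]*v[0]/-v[2],c["cy"]-c["fy"]*v[1]/-v[2]]
E
python3 - <<'E'
from h import *
np.set_printoptions(precision=4,suppress=True)
print(r.state()); 
C={}
for n in("top","side"):
    im=eyes.camera(n);C[n]=cam(n);cv2.imwrite(f"pics/{n}0.png",cv2.cvtColor(im,cv2.COLOR_RGB2BGR));print(n,eyes.get_calibration(n))
names="crank_axis knob_mid clamp_pad fixture mould cover cover_lug cover_far_corner ware_board tub cutter jar".split()
for m in names:
    for n in C: print(m,n,[(np.round(k["at"],1).tolist(),round(k["confidence"],2)) for k in finder.mark_of(m,n)])
E
```

```text
pics
{'t': 0.0, 'joints': array([-1.1915,  0.418 , -0.0103,  1.6142,  0.0047,  1.1107, -0.053 ]), 'joint_velocities': array([ 0.0004, -0.0002, -0.0004,  0.0012, -0.0006, -0.0017, -0.0007]), 'tau': array([  0.0005, -86.4436,   0.6789, -43.4901,   0.0191,   0.0072,
        -0.    ]), 'ee_pos': array([0.2552, 0.5702, 0.2493]), 'orientation': array([-0.0001,  0.2088,  0.978 , -0.0006]), 'force': array([ 0.1788,  0.4607, -0.4396]), 'torque': array([-0.0204, -0.0138,  0.0082]), 'grasp_force': 0.0, 'opening': 0.9992336621518229}
top {'fx': 396.414664768935, 'fy': 396.414664768935, 'cx': 257.0569387706712, 'cy': 190.07466035953212, 'xyz': array([0.3602, 0.0816, 1.2132]), 'attitude': array([-0.6966, -0.0257,  0.0209,  0.7167])}
side {'fx': 367.1608228462149, 'fy': 367.1608228462149, 'cx': 253.46179058787334, 'cy': 189.99739042152393, 'xyz': array([-0.0091, -0.6575,  0.851 ]), 'attitude': array([ 0.8792,  0.404 , -0.1105, -0.2273])}
crank_axis top [([228.9, 142.1], 0.79)]
crank_axis side [([273.0, 151.8], 0.69)]
knob_mid top [([247.1, 137.0], 0.61), ([292.6, 151.9], 0.35)]
knob_mid side [([293
[... 553 characters left out ...]
2, 130.0], 0.21)]
cover_lug side [([308.6, 205.6], 0.92), ([196.9, 185.4], 0.9), ([226.4, 350.7], 0.87), ([293.8, 201.0], 0.19)]
cover_far_corner top [([251.4, 241.2], 0.88), ([384.6, 224.5], 0.77), ([235.9, 127.3], 0.73), ([160.8, 241.8], 0.32)]
cover_far_corner side [([289.5, 321.5], 0.87), ([215.2, 224.6], 0.78), ([295.9, 176.3], 0.59)]
ware_board top [([392.6, 165.4], 0.72)]
ware_board side [([359.7, 300.3], 0.6)]
tub top [([119.5, 192.7], 0.83)]
tub side [([207.8, 150.3], 0.82)]
cutter top [([127.4, 148.4], 0.57), ([119.7, 193.3], 0.51)]
cutter side [([237.7, 144.5], 0.51)]
jar top [([161.1, 242.9], 0.66)]
jar side [([304.2, 193.9], 0.68), ([180.0, 175.0], 0.65), ([357.5, 299.8], 0.45)]
```

Run:
```python
import cv2
a=cv2.imread("pics/top0.png");b=cv2.imread("pics/side0.png")
a=cv2.resize(a[90:310,90:450],None,fx=2.2,fy=2.2,interpolation=cv2.INTER_CUBIC);cv2.imwrite("pics/top0c.png",a)
b=cv2.resize(b[110:250,170:370],None,fx=4,fy=4,interpolation=cv2.INTER_CUBIC);cv2.imwrite("pics/side0c.png",b)
```

```text
(no output)
```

View pics/top0c.png

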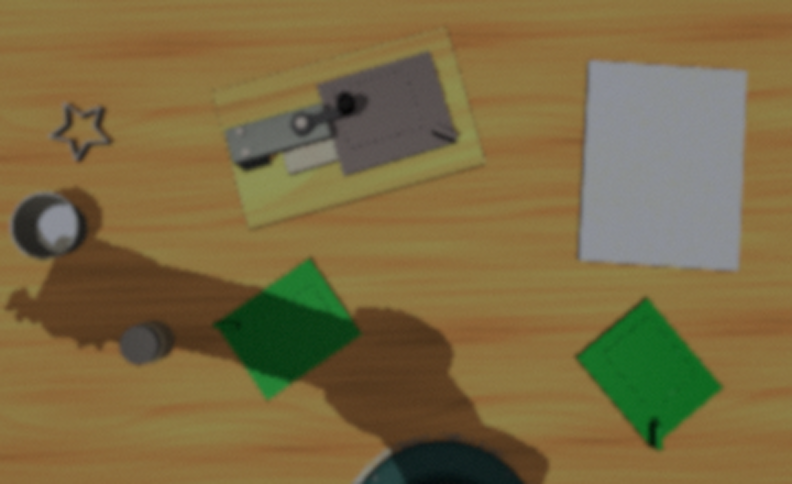

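View pics/side0c.png

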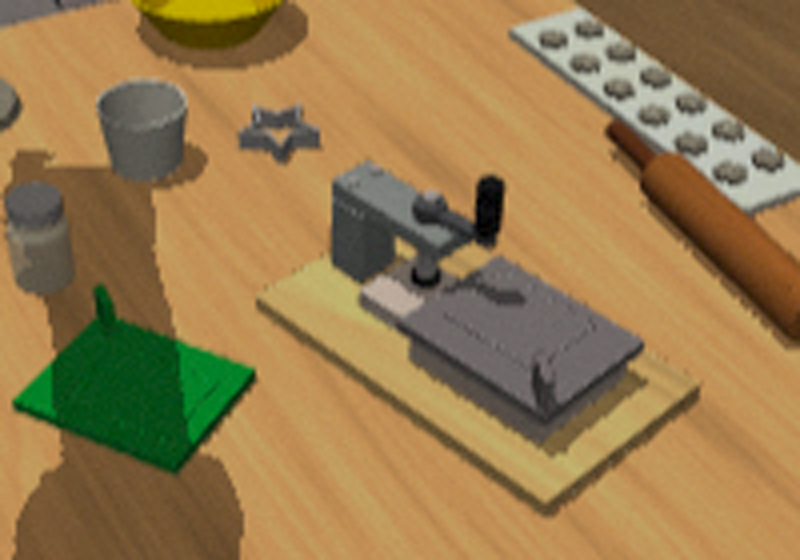

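Top view: the grey cover is at (264,141) on the plywood fixture, with its lug at (292,150) and the knob at (247,137). The white board is at (392,165). The covers at (221,240) and (384,262) are green look-alikes. The side crop confirms the grey one sits under the clamp with its lug at (308,206), so that is the one meant.

Run:
```python
from h import *
np.set_printoptions(precision=4,suppress=True)
T=cam("top");S=cam("side")
P={"axis":([228.9,142.1],[273,151.8]),"knob":([247.1,137],[293.9,158.8]),"lug":([291.7,149.6],[308.6,205.6]),"far":([235.9,127.3],[295.9,176.3]),"cover":([264.1,141],[303.6,193.5]),"mould":([255.8,145.9],[299.8,198.7]),"board":([392.6,165.4],[359.7,300.3]),"tub":([119.5,192.7],[207.8,150.3]),"cutter":([127.4,148.4],[237.7,144.5]),"jar":([161.1,242.9],[180,175])}
Q={}
for k,(a,b) in P.items():
    p,e=tri([ray(T,a),ray(S,b)]);Q[k]=p;print(k,p,np.array(e)*1e3)
# yaw from plate/fixture outlines
for name,z in(("fixture",.018),("cover",.062),("ware_board",.012)):
  for n,C in(("top",T),("side",S)):
    eyes.camera(n)
    for o in finder.outline_of(name,n)[:4]:
        cs,_=cv2.findContours(o["mask"].astype(np.uint8),0,cv2.CHAIN_APPROX_NONE)
        c=max(cs,key=cv2.contourArea)[:,0]
        w=np.array([atz(C,q,z)[:2] for q in c.astype(float)])
        rc=cv2.minAreaRect((w*1000).astype(np.float32));print(name,n,round(o["confidence"],2),rc)
```

```text
axis [0.5472 0.1645 0.1727] [12.6674 12.6674]
knob [0.5737 0.109  0.1687] [2.3947 2.3947]
lug [ 0.552  -0.0167  0.0776] [2.9029 2.9029]
far [0.6237 0.1465 0.0533] [1.5174 1.5174]
cover [0.5867 0.0604 0.0537] [5.9315 5.9315]
mould [0.5847 0.0826 0.0135] [11.4199 11.4199]
board [ 0.5033 -0.3251  0.0151] [0.9483 0.9483]
tub [0.4438 0.511  0.0023] [0.4547 0.4547]
cutter [0.5751 0.488  0.0028] [6.0762 6.0762]
jar [0.2839 0.3817 0.0235] [5.4396 5.4396]
fixture top 0.94 ((567.8618774414062, 111.39334869384766), (205.7713165283203, 342.6510925292969), 13.927595138549805)
fixture top 0.43 ((587.078857421875, 57.3627815246582), (136.80557250976562, 168.6770782470703), 15.499044418334961)
cover top 0.89 ((578.8538208007812, 58.17623519897461), (129.34022521972656, 158.8115692138672), 15.289018630981445)
cover top 0.85 ((296.3557434082031, 196.12037658691406), (121.34902954101562, 153.81326293945312), 33.74170684814453)
cover top 0.64 ((226.16567993164062, -273.2474365234375), (164.61170959472656, 130.18353271484375), 38.63896179199219)
cover side 0.68 ((274.65887451171875, 152.7218017578125), (131.61033630371094, 157.2856903076172), 33.41487503051758)
cover side 0.65 ((575.7120971679688, 61.67280578613281), (143.0457000732422, 168.00233459472656), 15.650123596191406)
cover side 0.2 ((474.2109375, -339.20257568359375), (211.2191162109375, 271.39886474609375), 84.59857177734375)
ware_board top 0.67 ((505.1612854003906, -320.301025390625), (226.12762451171875, 284.0904235839844), 83.78802490234375)
ware_board top 0.39 ((569.26904296875, 110.68486785888672), (207.00762939453125, 343.30767822265625), 14.02816390991211)
ware_board side 0.75 ((503.22100830078125, -319.3852844238281), (224.65138244628906, 282.7630615234375), 84.16004180908203)
ware_board side 0.45 ((558.9382934570312, 45.67451858520508), (91.69021606445312, 178.55712890625), 49.109405517578125)
```

drive_tool(targets=[[[-30,-18,0],[0,0,0],-1],[[-30,-18,0],[0,0,0],-1],[[-30,-18,0],[0,0,0],-1],[[-30,-18,0],[0,0,0],-1],[[-30,-18,0],[0,0,0],-1],[[-30,-18,0],[0,0,0],-1],[[-30,-18,0],[0,0,0],-1],[[-30,-18,0],[0,0,0],-1]])

```text
t: 2.7
ee_pos: [0.4162, 0.3398, 0.2502]
orientation: [0.0, 0.209, 0.978, 0.0]
force: [0.6, 0.2, -0.6]
opening: 1.002
grasp_force: 0.0
```

drive_tool(targets=[[[-30,-18,0],[0,0,0],-1],[[-30,-18,0],[0,0,0],-1],[[-30,-18,0],[0,0,0],-1],[[-30,-18,0],[0,0,0],-1],[[-30,-18,0],[0,0,0],-1],[[-20,-10,0],[0,0,0],-1],[[0,0,0],[0,0,8],-1],[[0,0,0],[0,0,8],-1]])

```text
t: 3.5
ee_pos: [0.5303, 0.1794, 0.25]
orientation: [0.0, 0.346, 0.938, -0.0]
force: [-1.7, -0.2, -0.7]
opening: 1.001
grasp_force: 0.0
```

drive_tool(targets=[[[0,0,0],[0,0,8],-1],[[0,0,0],[0,0,8],-1],[[0,0,0],[0,0,8],-1],[[0,0,0],[0,0,8],-1],[[0,0,0],[0,0,8],-1],[[0,0,0],[0,0,8],-1],[[0,0,0],[0,0,8],-1],[[0,0,0],[0,0,8],-1]])

```text
t: 4.3
ee_pos: [0.5299, 0.1803, 0.2501]
orientation: [0.0, 0.79, 0.613, 0.0]
force: [-0.2, 0.2, -1.7]
opening: 0.998
grasp_force: 0.0
```

drive_tool(targets=[[[0,0,0],[0,0,5],-1],[[0,0,0],[0,0,5],-1],[[0,0,0],[0,0,0],-1],[[0,0,0],[0,0,0],-1],[[0,0,0],[0,0,0],-1],[[0,0,0],[0,0,0],-1],[[0,0,0],[0,0,0],-1],[[0,0,0],[0,0,0],-1]])

```text
t: 5.1
ee_pos: [0.5298, 0.1802, 0.25]
orientation: [0.0, 0.839, 0.544, -0.0]
force: [-0.7, 0.1, -0.0]
opening: 1.0
grasp_force: 0.0
```

Run:
```python
from h import *
np.set_printoptions(precision=4,suppress=True)
s=r.state();print(s["t"],s["joints"],s["ee_pos"],s["force"]);print(q2R(s["orientation"]))
W=cam("wrist");im=eyes.camera("wrist");cv2.imwrite("pics/w1.png",cv2.cvtColor(im,cv2.COLOR_RGB2BGR))
for k,z in(("knob_mid",.156),("crank_axis",.156),("cover_lug",.084),("cover_far_corner",.058),("clamp_pad",.045)):
    print(k,[(np.round(m["at"],1).tolist(),round(m["confidence"],2),atz(W,m["at"],z)) for m in finder.mark_of(k,"wrist")])
```

```text
5.1 [-0.7742  0.3255  0.4826  1.7926 -0.1704  1.0647 -0.6506] [0.5298 0.1802 0.25  ] [-0.657   0.106  -0.0315]
[[ 0.4081  0.9129 -0.0001]
 [ 0.9129 -0.4081 -0.0001]
 [-0.0001 -0.     -1.    ]]
knob_mid [([356.2, 264.4], 0.91, array([0.5722, 0.1079, 0.156 ]))]
crank_axis [([305.1, 202.1], 0.96, array([0.5562, 0.1668, 0.156 ]))]
cover_lug [([20.5, 164.3], 0.95, array([0.3388, 0.2778, 0.084 ])), ([353.3, 337.1], 0.69, array([ 0.5467, -0.0125,  0.084 ]))]
cover_far_corner [([359.6, 164.5], 0.88, array([0.6185, 0.1475, 0.058 ])), ([105.2, 289.7], 0.75, array([0.323 , 0.1299, 0.058 ]))]
clamp_pad []
```

View pics/w1.png

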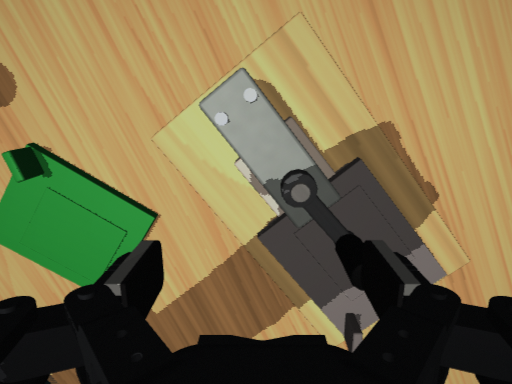

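The wrist view shows the hub at (300,188), the knob at (350,255) and the real lug at (353,335), which agrees with the fixed cameras.

drive_tool(targets=[[[-16,23,0],[0,0,0],-1],[[-16,23,0],[0,0,0],-1],[[-16,23,0],[0,0,0],-1],[[0,0,25],[0,0,0],-1],[[0,0,25],[0,0,0],-1],[[0,0,25],[0,0,0],-1],[[0,0,16],[0,0,0],-1],[[0,0,0],[0,0,0],-1]])

```text
t: 6.2
ee_pos: [0.5722, 0.1081, 0.1571]
orientation: [-0.0, 0.839, 0.544, -0.002]
force: [0.1, -0.5, 0.4]
opening: 0.998
grasp_force: 0.0
```

drive_tool(newtons=30, targets=[[[0,0,0],[0,0,0],1],[[0,0,0],[0,0,0],1],[[0,0,0],[0,0,0],1],[[0,0,0],[0,0,0],1],[[0,0,0],[0,0,0],1],[[0,0,0],[0,0,0],1],[[0,0,0],[0,0,0],1],[[0,0,0],[0,0,0],1]])

```text
t: 7.0
ee_pos: [0.5735, 0.1084, 0.1595]
orientation: [0.0, 0.839, 0.544, 0.0]
force: [-1.7, 1.0, 6.9]
opening: 0.254
grasp_force: 30.3
```

Run:
```python
from h import *
np.set_printoptions(precision=4,suppress=True)
s=r.state();print(s["t"],s["joints"],s["ee_pos"],s["force"],s["torque"],s["opening"])
ax=np.array([.5555,.1667]);p=s["ee_pos"][:2]-ax;a0=np.arctan2(p[1],p[0]);print(np.hypot(*p),a0)
M=q2R(s["orientation"])[:2,:2]
prev=s["ee_pos"][:2]
for i in range(1,41):
    a=a0-.25*i;q=ax+.06*np.array([np.cos(a),np.sin(a)])
    print(i,np.round((M.T@(q-prev))*1e3).astype(int).tolist(),end=" ");prev=prev+M@np.round((M.T@(q-prev))*1e3)/1e3
```

```text
7.0 [-0.6027  0.4817  0.4707  1.8138 -0.2698  0.909  -0.4315] [0.5735 0.1084 0.1595] [-1.7181  1.0064  6.8775] [0.1617 0.3785 0.0589] 0.25361068583881774
0.061023791399306256 -1.2719136354405345
1 [-8, -13] 2 [-5, -14] 3 [-1, -15] 4 [2, -15] 5 [6, -14] 6 [9, -11] 7 [12, -10] 8 [14, -6] 9 [14, -2] 10 [15, 1] 11 [15, 5] 12 [12, 8] 13 [10, 11] 14 [7, 14] 15 [4, 14] 16 [-1, 15] 17 [-4, 15] 18 [-7, 13] 19 [-10, 10] 20 [-13, 8] 21 [-14, 5] 22 [-15, 1] 23 [-15, -3] 24 [-13, -7] 25 [-12, -9] 26 [-9, -12] 27 [-5, -14] 28 [-2, -15] 29 [2, -15] 30 [5, -14] 31 [9, -12] 32 [11, -10] 33 [14, -6] 34 [14, -3] 35 [15, 1] 36 [15, 4] 37 [12, 8] 38 [11, 11] 39 [7, 13] 40 [4, 14]
```

drive_tool(targets=[[[-8,-13,0],[0,0,0],1],[[-5,-14,0],[0,0,0],1],[[-1,-15,0],[0,0,0],1],[[2,-15,0],[0,0,0],1],[[6,-14,0],[0,0,0],1],[[9,-11,0],[0,0,0],1],[[12,-10,0],[0,0,0],1],[[0,0,0],[0,0,0],1]])

```text
t: 7.8
ee_pos: [0.4944, 0.1615, 0.1594]
orientation: [-0.001, 0.839, 0.545, -0.0]
force: [-10.9, 0.7, 13.5]
opening: 0.245
grasp_force: 31.4
```

Run:
```python
from h import *
np.set_printoptions(precision=4,suppress=True)
s=r.state();print(s["t"],s["joints"],s["ee_pos"],s["force"],s["torque"],s["opening"])
p=s["ee_pos"][:2]-[.5555,.1667];print(np.hypot(*p),np.arctan2(p[1],p[0]))
W=cam("wrist");eyes.camera("wrist")
m=finder.mark_of("crank_axis","wrist");print([(k["at"],k["confidence"],atz(W,k["at"],.156)) for k in m])
m=finder.mark_of("knob_mid","wrist");print([(k["at"],k["confidence"],atz(W,k["at"],.156)) for k in m])
```

```text
7.8 [-0.762   0.3731  0.4695  1.9691 -0.223   0.8498 -0.5903] [0.4944 0.1615 0.1594] [-10.8893   0.6797  13.4989] [ 0.2039  2.0092 -0.0046] 0.24471522109079608
0.061321481876283876 -3.0571056431215093
[([396.4, 191.4], 0.8, array([0.5557, 0.1681, 0.156 ]))]
[([259.4, 258.0], 0.66, array([0.494 , 0.1637, 0.156 ]))]
```

drive_tool(targets=[[[13,-8,-2],[0,0,0],1],[[14,-2,0],[0,0,0],1],[[15,1,0],[0,0,0],1],[[15,5,0],[0,0,0],1],[[12,8,0],[0,0,0],1],[[10,11,0],[0,0,0],1],[[7,14,0],[0,0,0],1],[[0,0,0],[0,0,0],1]])

```text
t: 8.75
ee_pos: [0.5583, 0.225, 0.1605]
orientation: [0.001, 0.84, 0.543, -0.0]
force: [1.0, -4.7, -3.3]
opening: 0.245
grasp_force: 35.2
```

Run:
```python
from h import *
np.set_printoptions(precision=4,suppress=True)
s=r.state();print(s["t"],s["joints"],s["ee_pos"],s["force"],s["torque"],s["opening"])
p=s["ee_pos"][:2]-[.5535,.1667];print(np.hypot(*p),np.arctan2(p[1],p[0]))
```

```text
8.75 [-0.7699  0.5071  0.4427  1.7646 -0.2607  0.9289 -0.6407] [0.5583 0.225  0.1605] [ 1.0199 -4.7384 -3.2813] [-0.7538 -0.2921  0.0038] 0.24516387615257737
0.058516714847274214 1.4893153543875075
```

drive_tool(targets=[[[3,14,0],[0,0,0],1],[[-1,15,0],[0,0,0],1],[[-4,15,0],[0,0,0],1],[[-7,13,0],[0,0,0],1],[[-10,10,0],[0,0,0],1],[[-13,8,0],[0,0,0],1],[[-14,5,0],[0,0,0],1],[[0,0,0],[0,0,0],1]])

```text
t: 9.55
ee_pos: [0.6114, 0.1485, 0.1608]
orientation: [0.001, 0.84, 0.542, -0.0]
force: [7.3, -3.4, -12.3]
opening: 0.244
grasp_force: 34.7
```

```bash
cat > st.py <<'E'
from h import *
np.set_printoptions(precision=4,suppress=True)
s=r.state();print(s["t"],s["joints"],s["ee_pos"],s["force"],s["torque"],s["opening"])
p=s["ee_pos"][:2]-[.554,.166];a=np.arctan2(p[1],p[0]);print(np.hypot(*p),a,"tangential (resist>0)",s["force"][:2]@[-np.sin(a),np.cos(a)],"radial",s["force"][:2]@[np.cos(a),np.sin(a)])
E
python3 st.py
```

```text
9.55 [-0.6154  0.5539  0.4487  1.6925 -0.2806  0.9599 -0.4869] [0.6114 0.1485 0.1608] [  7.2945  -3.404  -12.3155] [-0.6181 -1.4804 -0.0481] 0.2439998457843551
0.06006658988869747 -0.29646040655337313 tangential (resist>0) -1.1245540379998205 radial 7.970686249031651
```

Run:
```python
from h import *
S=cam("side")
for z in(.038,.042,.046,.050,.054): print(z,np.round(proj(S,[.554,.166,z]),1))
eyes.camera("side");print(finder.mark_of("clamp_pad","side"))
im=eyes.camera("side");b=cv2.imread("pics/side0.png");a=cv2.cvtColor(im,cv2.COLOR_RGB2BGR)
f=lambda i:cv2.resize(i[150:200,250:300],None,fx=8,fy=8,interpolation=cv2.INTER_CUBIC)
cv2.imwrite("pics/pad.png",np.hstack([f(b),f(a)]))
```

```text
0.038 [276.3 182.5]
0.042 [276.4 181.7]
0.046 [276.4 180.8]
0.05 [276.5 179.9]
0.054 [276.5 179. ]
[{'at': [273.2, 181.9], 'confidence': 0.56}]
```

View pics/pad.png

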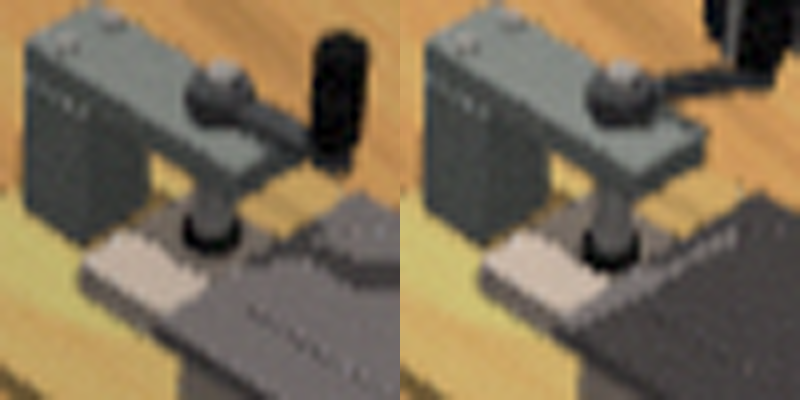

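Left (start) and right (now): the pad bottom moved from about row 181.5 to 183.5, roughly 9 mm down. The crank therefore started low and now stands around 5.3 to 6.9.

drive_tool(targets=[[[-14,2,1],[0,0,0],1],[[-15,-3,0],[0,0,0],1],[[-13,-7,0],[0,0,0],1],[[-12,-9,0],[0,0,0],1],[[-9,-12,0],[0,0,0],1],[[-5,-14,0],[0,0,0],1],[[0,0,0],[0,0,0],1],[[0,0,0],[0,0,0],1]])

```text
t: 10.5
ee_pos: [0.544, 0.1061, 0.1605]
orientation: [0.0, 0.839, 0.544, -0.0]
force: [-2.8, -8.5, 2.7]
opening: 0.249
grasp_force: 35.9
```

```bash
python3 st.py
```

```text
10.5 [-0.6233  0.4304  0.4698  1.8859 -0.2458  0.8825 -0.4544] [0.544  0.1061 0.1605] [-2.8021 -8.5256  2.7259] [-1.7615  0.5806  0.0262] 0.24866241866374392
0.06074645231945549 -1.7362193497275922 tangential (resist>0) -1.3599196491131527 radial 8.870635771490438
```

drive_tool(targets=[[[-2,-7,0],[0,0,0],1],[[-1,-8,0],[0,0,0],1],[[0,-8,0],[0,0,0],1],[[1,-7,0],[0,0,0],1],[[2,-7,0],[0,0,0],1],[[3,-7,0],[0,0,0],1],[[0,0,0],[0,0,0],1],[[0,0,0],[0,0,0],1]])

```text
t: 11.3
ee_pos: [0.5055, 0.1295, 0.1604]
orientation: [-0.0, 0.839, 0.545, 0.001]
force: [5.7, 4.9, -1.9]
opening: 0.251
grasp_force: 35.4
```

```bash
python3 st.py
```

```text
11.3 [-0.6966  0.3732  0.4691  1.9661 -0.2224  0.85   -0.5267] [0.5055 0.1295 0.1604] [ 5.7398  4.8766 -1.8766] [ 1.3033 -1.1915 -0.0235] 0.2510899365605882
0.06070240703557537 -2.496413859745705 tangential (resist>0) -0.44485239837145185 radial -7.518545515494546
```

drive_tool(targets=[[[4,-6,0],[0,0,0],1],[[5,-6,0],[0,0,0],1],[[5,-5,0],[0,0,0],1],[[6,-4,0],[0,0,0],1],[[0,0,0],[0,0,0],1],[[0,0,0],[0,0,0],1],[[0,0,0],[0,0,0],1],[[0,0,0],[0,0,0],1]])

```text
t: 12.1
ee_pos: [0.4958, 0.1517, 0.1604]
orientation: [0.002, 0.84, 0.543, 0.001]
force: [13.1, -21.6, -1.0]
opening: 0.249
grasp_force: 36.0
```

```bash
python3 st.py
```

```text
12.1 [-0.7448  0.3667  0.4663  1.9741 -0.2119  0.846  -0.588 ] [0.4958 0.1517 0.1604] [ 13.1106 -21.5847  -0.9763] [-4.1586 -2.707  -0.1234] 0.2491338271861489
0.05994393520692583 -2.9006773817222955 tangential (resist>0) 24.089387656873768 radial -7.582016875129455
```

drive_tool(targets=[[[-5,4,0],[0,0,0],1],[[0,0,0],[0,0,0],-1],[[0,0,0],[0,0,0],-1],[[0,0,0],[0,0,0],-1],[[0,0,0],[0,0,0],-1],[[0,0,0],[0,0,0],-1],[[0,0,-20],[0,0,0],-1],[[0,0,-20],[0,0,0],-1]])

```text
t: 12.9
ee_pos: [0.4955, 0.1482, 0.2002]
orientation: [0.0, 0.839, 0.544, -0.001]
force: [-0.7, -0.2, 0.6]
opening: 0.996
grasp_force: 0.0
```

drive_tool(targets=[[[0,0,-25],[0,0,0],-1],[[0,0,-25],[0,0,0],-1],[[-24,20,0],[0,0,0],-1],[[-24,20,0],[0,0,0],-1],[[-24,20,0],[0,0,0],-1],[[-24,20,0],[0,0,0],-1],[[0,0,0],[0,0,0],-1],[[0,0,0],[0,0,0],-1]])

```text
t: 13.7
ee_pos: [0.5296, 0.0278, 0.2499]
orientation: [-0.0, 0.84, 0.543, -0.0]
force: [-0.2, 0.9, -0.2]
opening: 1.0
grasp_force: 0.0
```

Run:
```python
from h import *
np.set_printoptions(precision=4,suppress=True)
s=r.state();print(s["t"],s["joints"],s["ee_pos"],s["force"]);print(q2R(s["orientation"]))
C={}
L=[]
for n in("wrist","top","side"):
    C[n]=cam(n);im=eyes.camera(n)
    for k,z in(("cover_lug",.084),("cover_far_corner",.058),("knob_mid",.156),("clamp_pad",.038),("cover",.058)):
        print(n,k,[(np.round(m["at"],1).tolist(),round(m["confidence"],2),atz(C[n],m["at"],z)) for m in finder.mark_of(k,n)])
    if n=="wrist": cv2.imwrite("pics/w2.png",cv2.cvtColor(im,cv2.COLOR_RGB2BGR))
```

```text
13.7 [-0.5843  0.2778  0.5651  1.8644 -0.1703  1.0474 -0.373 ] [0.5296 0.0278 0.2499] [-0.2233  0.9351 -0.2379]
[[ 0.4096  0.9123 -0.0002]
 [ 0.9123 -0.4096 -0.0001]
 [-0.0002 -0.0002 -1.    ]]
wrist cover_lug [([299.1, 207.4], 0.97, array([ 0.5488, -0.0125,  0.084 ]))]
wrist cover_far_corner [([34.2, 185.1], 0.92, array([0.3195, 0.1062, 0.058 ])), ([298.6, 6.6], 0.83, array([0.617 , 0.1461, 0.058 ]))]
wrist knob_mid [([130.4, 44.0], 0.9, array([0.497 , 0.1509, 0.156 ]))]
wrist clamp_pad []
wrist cover [([297.5, 115.1], 0.95, array([0.5813, 0.0625, 0.058 ]))]
top cover_lug [([385.3, 291.5], 0.84, array([ 0.1399, -0.2628,  0.084 ])), ([192.9, 235.6], 0.57, array([0.3106, 0.2738, 0.084 ]))]
top cover_far_corner [([252.5, 240.2], 0.82, array([0.2914, 0.1056, 0.058 ])), ([237.8, 129.9], 0.78, array([0.616 , 0.1401, 0.058 ])), ([381.2, 227.7], 0.73, array([ 0.3171, -0.2679,  0.058 ]))]
top knob_mid [([232.2, 162.8], 0.64, array([0.5054, 0.1524, 0.156 ]))]
top clamp_pad []
top cover [([383.4, 260.7], 0.89, array([ 0.2223, -0.2696,  0.058 ])), ([220.6, 241.4], 0.87, array([0.2905, 0.1981, 0
[... 255 characters left out ...]
)), ([296.1, 177.7], 0.27, array([0.5942, 0.1095, 0.084 ])), ([274.4, 182.1], 0.26, array([0.5179, 0.1244, 0.084 ]))]
side cover_far_corner [([211.6, 228.8], 0.71, array([0.2575, 0.0539, 0.058 ])), ([292.3, 177.8], 0.67, array([0.6027, 0.1413, 0.058 ])), ([289.3, 322.8], 0.65, array([ 0.2922, -0.3087,  0.058 ]))]
side knob_mid [([263.7, 163.4], 0.6, array([0.488 , 0.1475, 0.156 ]))]
side clamp_pad [([272.6, 179.3], 0.56, array([0.5521, 0.1876, 0.038 ])), ([273.1, 154.2], 0.55, array([0.6346, 0.3184, 0.038 ]))]
side cover [([257.5, 343.7], 0.9, array([ 0.2021, -0.3165,  0.058 ])), ([202.0, 204.3], 0.73, array([0.2748, 0.1659, 0.058 ])), ([300.9, 193.1], 0.63, array([0.5824, 0.0602, 0.058 ]))]
```

View pics/w2.png

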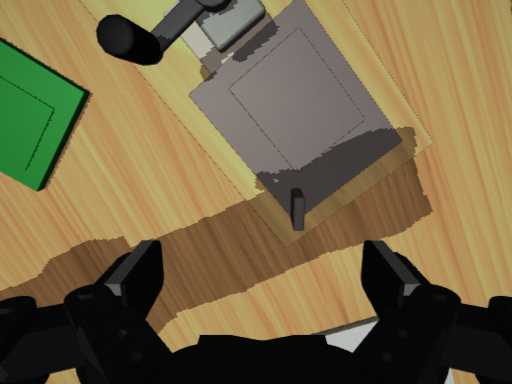

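The wrist view shows the fin at (298,208) standing upright in the image, so it lines up with tool x. Knob parked at (130,44). Descending on the lug.

drive_tool(targets=[[[-15,17,0],[0,0,0],-1],[[-15,17,0],[0,0,0],-1],[[0,0,30],[0,0,0],-1],[[0,0,30],[0,0,0],-1],[[0,0,30],[0,0,0],-1],[[0,0,30],[0,0,0],-1],[[0,0,25],[0,0,0],-1],[[0,0,0],[0,0,0],-1]])

```text
t: 15.4
ee_pos: [0.5468, -0.0133, 0.1024]
orientation: [-0.001, 0.839, 0.544, -0.002]
force: [-0.6, 0.3, 0.5]
opening: 1.004
grasp_force: 0.0
```

drive_tool(targets=[[[0,0,17],[0,0,0],-1],[[0,0,0],[0,0,0],-1],[[0,0,0],[0,0,0],-1],[[0,0,0],[0,0,0],-1],[[0,0,0],[0,0,0],-1],[[0,0,0],[0,0,0],-1],[[0,0,0],[0,0,0],-1],[[0,0,0],[0,0,0],-1]])

```text
t: 16.2
ee_pos: [0.5485, -0.0132, 0.0881]
orientation: [0.0, 0.839, 0.544, 0.0]
force: [0.1, -0.5, -0.4]
opening: 0.999
grasp_force: 0.0
```

Run:
```python
from h import *
np.set_printoptions(precision=4,suppress=True)
s=r.state();print(s["t"],s["joints"],s["ee_pos"],s["force"])
W=cam("wrist");im=eyes.camera("wrist")
for k,z in (("cover_lug",.084),("cover_far_corner",.058)): print([(np.round(m["at"],1),m["confidence"],atz(W,m["at"],z)) for m in finder.mark_of(k,"wrist")])
cv2.imwrite("pics/w3.png",cv2.cvtColor(im,cv2.COLOR_RGB2BGR))
```

```text
16.2 [-0.4114  0.5414  0.4807  1.9406 -0.3595  0.7439 -0.1421] [ 0.5485 -0.0132  0.0881] [ 0.0541 -0.489  -0.3552]
[(array([259.6, 266.2]), 0.68, array([ 0.5464, -0.0149,  0.084 ]))]
[]
```

View pics/w3.png

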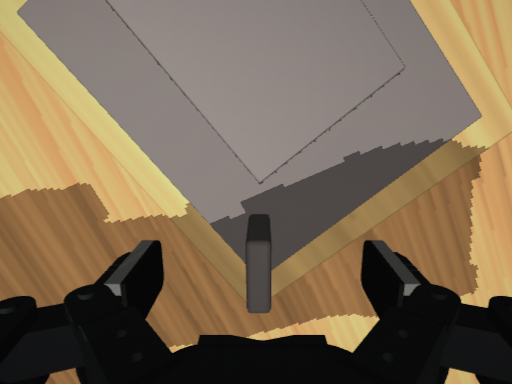

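The fin at (259,265) is centred between the fingers at (162) and (361). Closing.

drive_tool(newtons=70, targets=[[[0,0,2],[0,0,0],1],[[0,0,0],[0,0,0],1],[[0,0,0],[0,0,0],1],[[0,0,0],[0,0,0],1],[[0,0,0],[0,0,0],1],[[0,0,0],[0,0,0],1],[[0,0,0],[0,0,0],1],[[0,0,0],[0,0,0],1]])

```text
t: 17.15
ee_pos: [0.5487, -0.0132, 0.0862]
orientation: [0.0, 0.839, 0.544, 0.0]
force: [-0.3, 0.6, 4.7]
opening: 0.103
grasp_force: 68.8
```

Run:
```python
from h import *
np.set_printoptions(precision=4,suppress=True)
s=r.state();print(s["t"],s["ee_pos"],s["force"],s["torque"],s["opening"],s["grasp_force"])
M=q2R(s["orientation"]);p=s["ee_pos"]
# far pivot: along tool x by 175mm, z .058
c=p+M@np.array([.175,0,0]);c[2]=.058
# lifting lug: rotation about world axis = horizontal perp; check sign so p rises
ax=M[:,1]
sg=np.sign(np.cross(ax,p-c)[2]);print("turn sign about tool y",sg)
pc,Mc=p.copy(),M.copy()
for i in range(1,19):
    Rw=R.from_rotvec(ax*sg*np.radians(1*i)).as_matrix()
    pn=c+Rw@(p-c);sh=np.round(Mc.T@(pn-pc)*1e3,1);print(i,sh,pn)
    pc=pc+Mc@sh/1e3;Mc=Rw@M
```

```text
17.15 [ 0.5487 -0.0132  0.0862] [-0.308   0.6065  4.684 ] [ 0.1062 -0.0462  0.5122] 0.10312555950133324 68.81989359855652
turn sign about tool y -1.0
1 [ 0.5  0.  -3. ] [ 0.5489 -0.0127  0.0893]
2 [ 0.5  0.  -3.1] [ 0.5491 -0.0122  0.0923]
3 [ 0.6 -0.  -3.1] [ 0.5494 -0.0116  0.0953]
4 [ 0.5 -0.  -3. ] [ 0.5496 -0.011   0.0984]
5 [ 0.5 -0.  -3. ] [ 0.5499 -0.0104  0.1014]
6 [ 0.5 -0.  -3.1] [ 0.5502 -0.0096  0.1043]
7 [ 0.5 -0.  -3. ] [ 0.5506 -0.0089  0.1073]
8 [ 0.6 -0.  -3.1] [ 0.5509 -0.0081  0.1103]
9 [ 0.5 -0.  -3. ] [ 0.5513 -0.0072  0.1132]
10 [ 0.5 -0.  -3.1] [ 0.5517 -0.0063  0.1162]
11 [ 0.5 -0.  -3. ] [ 0.5522 -0.0054  0.1191]
12 [ 0.5 -0.  -3.1] [ 0.5526 -0.0044  0.122 ]
13 [ 0.5 -0.  -3. ] [ 0.5531 -0.0033  0.1249]
14 [ 0.6  0.  -3.1] [ 0.5536 -0.0022  0.1277]
15 [ 0.5  0.  -3. ] [ 0.5541 -0.0011  0.1305]
16 [ 0.5  0.  -3.1] [0.5546 0.0001 0.1334]
17 [ 0.5  0.  -3. ] [0.5551 0.0013 0.1361]
18 [ 0.5  0.  -3.1] [0.5557 0.0026 0.1389]
```

drive_tool(targets=[[[0.5,0,-3],[0,-1,0],1],[[0.5,0,-3],[0,-1,0],1],[[0.5,0,-3],[0,-1,0],1],[[0.5,0,-3],[0,-1,0],1],[[0.5,0,-3],[0,-1,0],1],[[0.5,0,-3],[0,-1,0],1],[[0.5,0,-3],[0,-1,0],1],[[0.5,0,-3],[0,-1,0],1]])

```text
t: 17.95
ee_pos: [0.5512, -0.007, 0.1102]
orientation: [0.038, 0.837, 0.543, -0.059]
force: [1.1, 7.4, -5.5]
opening: 0.104
grasp_force: 69.1
```

drive_tool(targets=[[[0.5,0,-3],[0,-1,0],1],[[0.5,0,-3],[0,-1,0],1],[[0.5,0,-3],[0,-1,0],1],[[0.5,0,-3],[0,-1,0],1],[[0.5,0,-3],[0,-1,0],1],[[0,0,0],[0,0,0],1],[[0,0,0],[0,0,0],1],[[0,0,0],[0,0,0],1]])

```text
t: 18.75
ee_pos: [0.5535, -0.0019, 0.1243]
orientation: [0.062, 0.833, 0.541, -0.094]
force: [2.5, 9.4, -5.9]
opening: 0.105
grasp_force: 69.0
```

Run:
```python
from h import *
np.set_printoptions(precision=4,suppress=True)
s=r.state();print(s["t"],s["joints"],s["ee_pos"],s["force"],s["torque"],s["opening"],s["grasp_force"]);print(q2R(s["orientation"]))
im=eyes.camera("side");a=cv2.cvtColor(im,cv2.COLOR_RGB2BGR)[110:250,210:370]
cv2.imwrite("pics/peel.png",cv2.resize(a,None,fx=4,fy=4,interpolation=cv2.INTER_CUBIC))
```

```text
18.75 [-0.6219  0.5795  0.6215  1.8458 -0.1562  0.9207 -0.3819] [ 0.5535 -0.0019  0.1243] [ 2.475   9.3944 -5.922 ] [ 2.1525 -0.6784  0.1098] 0.10545132303099214 68.96982908248901
[[ 0.3967  0.9135 -0.0904]
 [ 0.8901 -0.4068 -0.2053]
 [-0.2243  0.0009 -0.9745]]
```

View pics/peel.png

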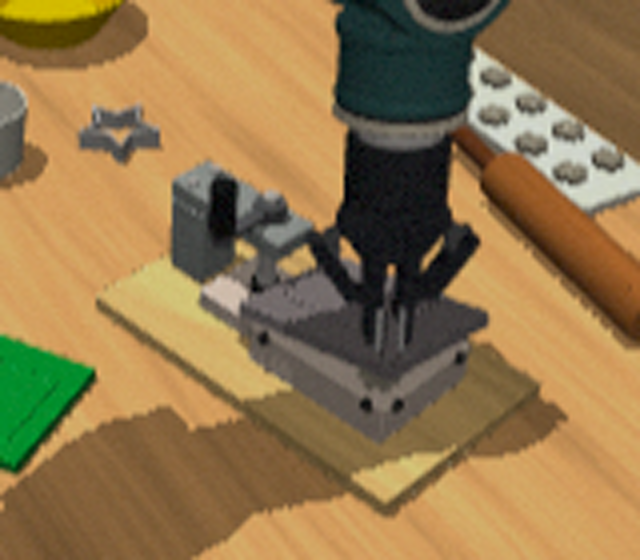

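The side view shows the cover tilted with its near skirt clear at (380,350) in the crop, its far corner down under the arm, and the mould and clamp in place. A little more tilt, then I lift.

drive_tool(targets=[[[1,0,-3],[0,-1,0],1],[[1,0,-3],[0,-1,0],1],[[0.5,0,-3],[0,-1,0],1],[[0,0,0],[0,0,0],1],[[-2,0,-6],[0,0,0],1],[[-2,0,-6],[0,0,0],1],[[-2,0,-6],[0,0,0],1],[[-2,0,-6],[0,0,0],1]])

```text
t: 19.6
ee_pos: [0.5542, -0.0009, 0.1582]
orientation: [0.076, 0.831, 0.538, -0.117]
force: [0.8, -0.8, -3.2]
opening: 0.101
grasp_force: 69.2
```

Run:
```python
from h import *
np.set_printoptions(precision=4,suppress=True)
s=r.state();print(s["t"],s["joints"],s["ee_pos"],s["force"],s["torque"],s["opening"],s["grasp_force"]);print(q2R(s["orientation"]))
```

```text
19.6 [-0.6704  0.5578  0.6621  1.8071 -0.0995  1.0141 -0.4268] [ 0.5542 -0.0009  0.1582] [ 0.7708 -0.8309 -3.2076] [-0.1294 -0.2074 -0.0484] 0.10129993529923834 69.2491865158081
[[ 0.3932  0.9126 -0.1124]
 [ 0.877  -0.409  -0.2522]
 [-0.2761  0.0006 -0.9611]]
```

drive_tool(targets=[[[-7,6,2],[0,0,0],1],[[-7,6,2],[0,0,0],1],[[-8,7,2],[0,0,0],1],[[-8,7,2],[0,0,0],1],[[-8,7,2],[0,0,0],1],[[-8,7,2],[0,0,0],1],[[-5,0,-17],[0,0,0],1],[[-5,0,-17],[0,0,0],1]])

```text
t: 20.4
ee_pos: [0.571, -0.0615, 0.1942]
orientation: [0.076, 0.831, 0.538, -0.117]
force: [0.7, 0.3, -1.8]
opening: 0.103
grasp_force: 69.4
```

drive_tool(targets=[[[-5,0,-17],[0,0,0],1],[[-5,0,-17],[0,0,0],1],[[-5,0,-17],[0,0,0],1],[[-5,0,-17],[0,0,0],1],[[-5,0,-17],[0,0,0],1],[[-5,0,-17],[0,0,0],1],[[0,0,0],[0,0,0],1],[[0,0,0],[0,0,0],1]])

```text
t: 21.2
ee_pos: [0.5709, -0.0613, 0.3]
orientation: [0.076, 0.831, 0.538, -0.117]
force: [-0.5, 0.0, -1.8]
opening: 0.106
grasp_force: 69.5
```

```bash
cat > g.py <<'E'
from h import *
np.set_printoptions(precision=4,suppress=True)
s=r.state();print(s["t"],s["joints"],s["ee_pos"],s["force"],s["opening"],s["grasp_force"])
M=q2R(s["orientation"]);print(M)
# cover origin in tool: x+81.7 (along diagonal), z +28
c=s["ee_pos"]+M@np.array([.0817,0,.028]);print("cover origin",c)
v=np.array([.504,-.321,c[2]])-c;print("shift tool mm",M.T@v*1e3)
E
python3 g.py
```

```text
21.2 [-0.6172  0.4203  0.7326  1.6445 -0.014   1.2711 -0.3326] [ 0.5709 -0.0613  0.3   ] [-0.4761  0.0148 -1.7956] 0.10603292524896969 69.50082063674927
[[ 0.3928  0.9127 -0.1126]
 [ 0.8774 -0.4086 -0.2515]
 [-0.2755  0.     -0.9613]]
cover origin [0.5998 0.0034 0.2506]
shift tool mm [-322.225    45.0784   92.3475]
```

drive_tool(targets=[[[-20,3,6],[0,0,0],1],[[-20,3,6],[0,0,0],1],[[-20,3,6],[0,0,0],1],[[-20,3,6],[0,0,0],1],[[-20,3,6],[0,0,0],1],[[-20,3,6],[0,0,0],1],[[-20,3,6],[0,0,0],1],[[-20,3,6],[0,0,0],1]])

```text
t: 22.0
ee_pos: [0.5233, -0.2254, 0.2978]
orientation: [0.075, 0.831, 0.538, -0.117]
force: [0.9, 0.7, -1.4]
opening: 0.108
grasp_force: 69.5
```

drive_tool(targets=[[[-20,3,6],[0,0,0],1],[[-20,3,6],[0,0,0],1],[[-20,3,6],[0,0,0],1],[[-20,3,6],[0,0,0],1],[[-20,3,6],[0,0,0],1],[[-20,3,6],[0,0,0],1],[[-20,3,5],[0,0,0],1],[[-20,3,5],[0,0,0],1]])

```text
t: 22.8
ee_pos: [0.4768, -0.3869, 0.2977]
orientation: [0.075, 0.831, 0.538, -0.117]
force: [0.1, -0.0, -1.4]
opening: 0.105
grasp_force: 69.5
```

drive_tool(targets=[[[0,0,0],[0,0,0],1],[[0,0,0],[0,0,0],1],[[0,0,0],[0,0,0],1],[[0,0,0],[0,0,0],1],[[0,0,0],[0,0,0],1],[[0,0,0],[0,0,0],1],[[0,0,0],[0,0,0],1],[[0,0,0],[0,0,0],1]])

```text
t: 23.6
ee_pos: [0.4785, -0.3849, 0.2982]
orientation: [0.076, 0.831, 0.539, -0.117]
force: [0.5, -0.5, -1.3]
opening: 0.103
grasp_force: 69.4
```

```bash
python3 g.py
python3 - <<'E'
from h import *
im=eyes.camera("side");cv2.imwrite("pics/end.png",cv2.cvtColor(im,cv2.COLOR_RGB2BGR))
E
```

```text
23.6 [-0.1036  0.4316  0.8058  1.6601 -0.0383  1.1091  0.2396] [ 0.4785 -0.3849  0.2982] [ 0.482  -0.4863 -1.2717] 0.10286308961611011 69.3997049331665
[[ 0.3925  0.9128 -0.1126]
 [ 0.8774 -0.4084 -0.2517]
 [-0.2757  0.0001 -0.9612]]
cover origin [ 0.5074 -0.3203  0.2488]
shift tool mm [-1.9709 -2.8502  0.5652]
```

View pics/end.png

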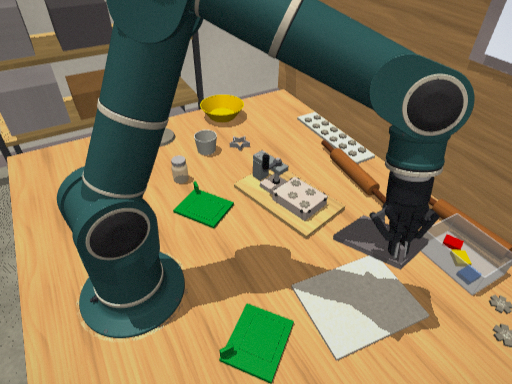

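The cover is held at (380,240) in the picture, above the white board. The mould is still clamped at (300,195), and the tub, cutter and jar are where they started.

```bash
python3 -c "
from workcell import r
print(r.job_done())"
```

```text
the job is handed in; nothing more can be done
None
```

I wound the clamp to its stop and peeled the cover off with about 13 degrees of tilt. I handed the job in with the cover held still over the white board, about 25 cm above the bench; the verdict was not shown.

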